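# Park the spawning tube at the top of the drying gutter

## Robot

A 6-joint arm with a two-finger parallel gripper is mounted at the origin on the work surface. World frame = base frame: x ahead of the robot, y to its left, z up, the work surface at z = 0. Lengths are in m, angles in degrees, forces in N, time in s.
With the tool pointing down it reaches from about 0.375 to 0.9 m from the base axis. Payload 3.1 kg.
Tool frame: the origin (TCP) lies where the fingers leave the gripper's body, on its centre line; the fingertips stand 70 mm ahead of it and the grasp point (between the pads) lies 51 mm ahead of it; z points along the fingers, y is the line along which they close (so a half turn about z gives the same grasp; the last joint's range is limited). The gripper opens to 87 mm and grips with 3 to 60 N. Pads are 19 mm wide; open, the fingers measure 117 mm over their backs; the gripper's body (75 mm by 190 mm) begins 51 mm behind the grasp point.
Start: joints at [-74.456, 30.224, 82.088, -0, 67.689, -10.227], TCP at [0.272, -0.563, 0.292] pointing down, gripper open.
Joint ranges: [-176.69, 176.69], [-43.24, 126.21], [12.49, 139.97], [-82, 262], [0, 151.66], [-163.58, 163.58]. Speed limits (degrees/s): [159.86, 159.86, 180, 180, 180, 180].

## Interface

Orientations are given as a 3x3 rotation matrix whose columns are the frame's x, y, z axes.
In Python, from rig import readout, capture, calibration, bot, look_for gives the robot as it stands. The module is installed in compiled form; this text tells all that it offers.
- The arm moves only by the shell command python3 -m pendant 'ROWS'. ROWS is JSON, a list of rows, each a list of 7 numbers: the shift along the tool's x, y, z normalised to -1 to 1, where 1 is 200 mm, then the turn, a rotation vector about the tool's x, y, z normalised to -1 to 1, where 1 is 180 degrees, then the closure, from -1 (fully open) to 1 (shut). In form: [[dx, dy, dz, ax, ay, az, grip], ...]. A call has 1 to 8 rows; each row is the pose to reach, as a shift and turn from the pose commanded when the call began, along the tool's axes at that moment, turning the shorter way round; what a row does not reach only later rows make up. A row lasts 1/10 s, in which the tool goes at most 50 mm and 8.59 degrees, less where a joint would pass 70% of its speed; a pose out of reach is approached as far as the arm can. A call with a number of a shift or a turn outside -1 to 1 is refused whole. A call with a gripper value outside its range is refused whole. The fingers move at their own pace and stop on an object; the grip force is fixed at half the most. Time passes only in rows, so rows that repeat a pose let the fingers close. It gives the time, the measured TCP pose, the force, the opening and the grip force at its end, in the units of the state.
- readout.read_state(): the state, without advancing time (a new reading comes with each control period).
- capture(name): name is "scene" or "top" or "wrist"; returns (picture, depth): 420x560x3 uint8, red, green, blue; 420x560 float32, m along the optical axis (not along the pixel's ray), 0 where there is no reading.
- calibration(name): a dict with "mtx" (3x3 intrinsics, pixels), "T" (4x4, takes a point from camera to world coordinates); the wrist camera has in their place "mount" (4x4, takes a point from camera to tool coordinates, whose origin is the TCP and whose axes are the flange's). Camera axes: x right, y down, z forward; pixel columns grow to the right and rows downward; lengths in m; the calibration is good to about 2 mm. A picture is of the moment at which its call begins: read the wrist's pose just before it. calibration takes no time and is no camera call.
- bot.hand_in(): hands the job in; it is judged then, once.
Trained networks look in the newest picture that a camera, given by its name, has taken for a name from the list of things; names that differ only in an ending like _2 or _b are one class to them, and where a whole thing is asked for, a point or a joint stands for the part that bears it (a point fixed in the world has none). Each returns a list of dicts, best first, with "conf" (0 to 1); they miss things now and then, are a little off and sometimes report something else, mostly with a low value. They report only what shows in the picture. A call takes as long as a camera call.
- look_for(thing, camera): "extent" ([left, top, right, bottom] in pixels, round what is visible of it).
The state is a dict: "time_s": time; "joint_positions": joint angles; "qvel": joint speeds; "tau": joint torques, N m; "position": TCP position; "tcp_rot": TCP orientation; "force": force on the tool from outside, world axes, zero at the start; "moment": the same for the moment, N m; "opening": opening from 0.0 (shut) to 1.0 (fully open); "grasp_force": force on a finger pad.
Only numpy, scipy, OpenCV 4.12 (cv2) and the standard library are available. Lean on these libraries where they do the work, as an engineer would, in place of code of your own. Each camera call takes 0.05 s, during which the arm holds its last target. There are 200 camera calls.

## Task

With the fingertips, push the terracotta spawning tube up the sloped drying gutter, over the edge of the blue seat at the top, so that it drops into the seat by the upper stop and cannot roll back. Only push it: do not pick it up or lift it out of the gutter. Leave the jar, the cone, the tong and the scraper head where they are, and finish clear of everything.

Things in the scene. Friction and masses are not known exactly. Their poses are not given: they have to be found in the camera images.
- gutter: White drying gutter, 269 mm long, 72 wide, fixed on a low stand at a 6 degree slope. Own x axis: along it, uphill; y across; z square to its floor. Origin: middle of the sloped floor's top face, about 45 mm above the shelf. In its frame (mm) the floor is z = 0 from x = -134 to +89, then steps down to the blue seat. Side walls: inner faces y = -32 and +32, 4 thick, tops z = +12.
- lip (a point): Middle of the top inner edge of the low white lip at the gutter's bottom end: in the gutter's frame x = -130, y = 0, z = +8 mm. The lip is 4 mm thick; nothing stands behind it.
- stop (a point): Middle of the top inner edge of the blue upper stop (5 mm thick): in the gutter's frame x = +130, y = 0, z = +30 mm. The blue seat's floor, z = -5 mm, runs from the step at x = +89 mm to this stop.
- seat (a point): Where the tube's centre lies when seated: in the gutter's frame x = +105, y = 0, z = +19 mm (about 1 mm of play along x). A tube whose centre is pushed past about x = +92 mm drops over the step into the seat by itself and stays.
- tube: Terracotta-coloured rigid tube, 48 mm in diameter, 60 long, about 0.13 kg, black closed round ends. Origin at its centre, y axis along its length (it turns as it rolls). It starts lying across the gutter against the low lip, centre at x = -112, z = +24 mm in the gutter's frame; rolls back down if let go before the seat. Its upper half stands clear above the side walls.
- jar: White ceramic jar with blue lid in one piece, 80 mm in diameter, 97 mm high, standing loose on the shelf. Origin at the centre of its underside. Bystander.
- cone: Blue plastic feeding cone, 72 mm across its rim, 75 mm high, standing rim down, loose on the shelf. Origin at the centre of its underside. Bystander.
- tray: Black plastic tray, 260 x 150 mm, walls 22 mm high, fixed to the shelf; holds the tong and the scraper head. Origin at the centre of its underside, x along its length.
- tong: Steel feeding tong with black tips, 210 mm long, 40 mm wide, 10 mm high, lying loose in the tray. Origin at its middle, underside; x along its length. Bystander.
- scraper: Green spare algae scraper head with a steel blade, 80 x 50 mm, 26 mm high, lying loose in the tray. Origin at the underside of the green block's middle. Bystander.

How it is judged:
By the outcome, as a careful person would: the job done as asked, in the order asked, and still so for the second after the job is handed in, with the robot touching nothing.
It also fails if it takes over 40 s, if anything falls off the work surface, if the arm or the gripper's body presses on something with over 40 N, if the wrist force passes 120 N, or if a joint passes its speed limit or range.

## Working session

There is one attempt and no reset: what is moved stays moved. The work goes in short steps, Python scripts to look and compute and a shell command to move; the robot and the scene stay as the last step left them, time stands still between calls to the robot, and variables do not carry over. Pictures are saved under pics/ and viewed, at most 10 in all, crops included, and the job is handed in when it is done.

```bash
mkdir -p pics; python3 - <<'E'
from rig import *
import cv2,numpy as np
s=readout.read_state();print(s['time_s'],s['position'],np.round(s['tcp_rot'],3).tolist(),s['opening'])
ims=[]
for c in ['scene','top']:
    im,d=capture(c);np.savez(''+c+'.npz',im=im,d=d)
    k=calibration(c);print(c,np.round(k['mtx'],1).tolist(),np.round(k['T'],3).tolist())
    cv2.imwrite(f'pics/{c}0.png',im[:,:,::-1])
    for t in ['gutter','tube','stop','lip','jar','cone','tray']:
        r=look_for(t,c);print(c,t,[(np.round(q['extent']).tolist(),round(q['conf'],2)) for q in r[:2]])
E
```

```text
0.0 [ 0.27156714 -0.56227199  0.29127375] [[0.901, 0.435, -0.001], [0.435, -0.901, 0.002], [0.0, -0.002, -1.0]] 0.9997878894396688
scene [[410.6, 0.0, 280.4], [0.0, 410.6, 212.5], [0.0, 0.0, 1.0]] [[0.885, 0.36, -0.296, 0.92], [0.466, -0.685, 0.56, -0.706], [-0.001, -0.633, -0.774, 1.022], [0.0, 0.0, 0.0, 1.0]]
scene gutter [([268.0, 190.0, 346.0, 244.0], 0.96), ([176.0, 317.0, 210.0, 341.0], 0.49)]
scene tube [([322.0, 181.0, 343.0, 201.0], 0.81)]
scene stop [([267.0, 188.0, 344.0, 241.0], 0.88)]
scene lip [([267.0, 190.0, 343.0, 244.0], 0.96), ([174.0, 319.0, 208.0, 341.0], 0.72)]
scene jar [([284.0, 122.0, 308.0, 149.0], 0.69)]
scene cone [([339.0, 144.0, 359.0, 171.0], 0.55), ([320.0, 181.0, 345.0, 204.0], 0.29)]
scene tray [([115.0, 287.0, 233.0, 383.0], 0.6), ([174.0, 319.0, 209.0, 343.0], 0.57)]
top [[494.1, 0.0, 285.3], [0.0, 494.1, 213.1], [0.0, 0.0, 1.0]] [[-0.002, -0.989, 0.151, 0.315], [-1.0, 0.002, -0.001, -0.035], [0.001, -0.151, -0.989, 1.602], [0.0, 0.0, 0.0, 1.0]]
top gutter [([230.0, 173.0, 306.0, 216.0], 0.59), ([391.0, 197.0, 444.0, 278.0], 0.59)]
top tube [([222.0, 172.0, 237.0, 195.0], 0.62)]
top stop [([220.0, 172.0, 304.0, 215.0], 0.66)]
top lip [([222.0, 175.0, 305.0, 216.0], 0.71)]
top jar [([144.0, 242.0, 177.0, 269.0], 0.78)]
top cone [([152.0, 182.0, 174.0, 206.0], 0.62)]
top tray [([387.0, 196.0, 444.0, 278.0], 0.91)]
```

View pics/top0.png

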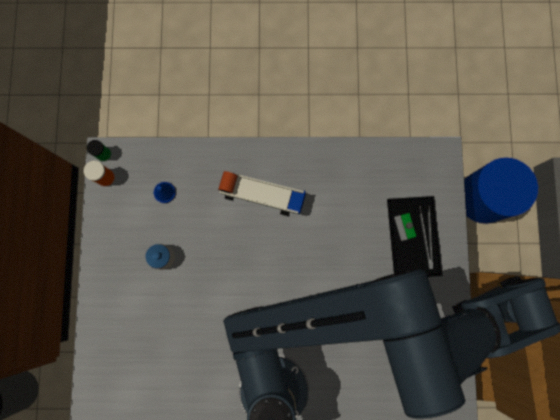

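View pics/scene0.png

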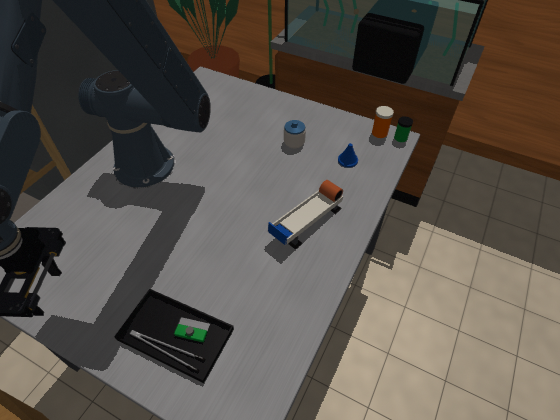

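The top view shows the gutter running from the tube (228,183) uphill to the blue seat (297,201), so uphill is towards world -y. The bystanders are clear of it. Next I'll fit the gutter's pose from depth.

```bash
cat > h.py <<'E'
import numpy as np,cv2
from rig import calibration
def pts(c,roi,T=None):
    z=np.load(c+'.npz');im,d=z['im'],z['d'];k=calibration(c);K=k['mtx'];T=k['T'] if T is None else T
    l,t,r,b=roi;v,u=np.mgrid[t:b,l:r];dd=d[t:b,l:r]
    P=np.stack([(u-K[0,2])/K[0,0]*dd,(v-K[1,2])/K[1,1]*dd,dd],-1)@T[:3,:3].T+T[:3,3]
    hsv=cv2.cvtColor(im[t:b,l:r],cv2.COLOR_RGB2HSV)
    return P[dd>0],hsv[dd>0].astype(int)
E
python3 - <<'E'
from h import *
for c,roi in [('top',(212,165,315,222)),('scene',(260,175,352,250))]:
    P,h=pts(c,roi); H,S,V=h.T;z=P[:,2]
    tube=((H<15)|(H>170))&(S>120)&(z>.03); blue=(H>100)&(H<130)&(S>120)&(z>.02)
    g=(z>.02)&(z<.12)&~tube
    for n,m in [('tube',tube),('blue',blue),('gut',g)]:
        Q=P[m];print(c,n,m.sum(),np.round(Q.mean(0),4),np.round(np.percentile(Q,2,0),3),np.round(np.percentile(Q,98,0),3))
    w=g&~blue;(cx,cy),sz,a=cv2.minAreaRect((P[g|tube][:,:2]*1000).astype(np.float32));print('rect',cx,cy,sz,a)
    Q=P[w&(S<60)]
    A=np.c_[Q[:,:2],np.ones(len(Q))];co=np.linalg.lstsq(A,Q[:,2],rcond=None)[0];print('slope',co,np.degrees(np.hypot(*co[:2])))
E
```

```text
top tube 269 [0.6485 0.1448 0.0762] [0.619 0.122 0.063] [0.678 0.17  0.087]
top blue 249 [ 0.5901 -0.0719  0.0573] [ 0.557 -0.095  0.044] [ 0.62  -0.049  0.09 ]
top gut 1718 [0.6131 0.0205 0.0484] [ 0.558 -0.09   0.032] [0.667 0.148 0.083]
rect 618.8475341796875 38.3592529296875 (273.1952819824219, 74.41867065429688) 73.99374389648438
slope [-0.02683525 -0.09516127  0.06640881] 5.664984944292805
scene tube 281 [0.6489 0.1349 0.0722] [0.618 0.117 0.048] [0.679 0.16  0.085]
scene blue 279 [ 0.5848 -0.081   0.0666] [ 0.55  -0.101  0.048] [ 0.615 -0.047  0.091]
scene gut 1701 [0.6154 0.0159 0.0508] [ 0.558 -0.098  0.031] [0.683 0.143 0.087]
rect 618.7326049804688 36.02245330810547 (272.4805908203125, 75.08560180664062) 74.17483520507812
slope [-0.03466541 -0.08548359  0.07193277] 5.285247600344014
```

```bash
cat >> h.py <<'E'
from scipy.spatial.transform import Rotation as R
def gutter(c=(.6188,.037,.045),yaw=74.05,sl=6.):
    a=np.radians(yaw);s=np.radians(sl)
    x=np.array([-np.cos(a)*np.cos(s),-np.sin(a)*np.cos(s),np.sin(s)]);y=np.cross([0,0,1],x);y/=np.linalg.norm(y)
    return np.c_[x,y,np.cross(x,y)],np.array(c)
def go(xg,tip,G=None):
    from rig import readout
    M,o=G or gutter();p=o+M@[xg,0,tip+.07];Rt=np.c_[-M[:,0],M[:,1],-M[:,2]]
    s=readout.read_state();R0=np.array(s['tcp_rot'])
    print('t',s['time_s'],'pos',np.round(s['position'],4),'goal',np.round(p,4),'shift',np.round(R0.T@(p-s['position'])/.2,3),'turn',np.round(R.from_matrix(R0.T@Rt).as_rotvec()/np.pi,4),
     'in gutter',np.round((M.T@(s['position']-o)-[0,0,.07])*1000,1),'F',np.round(s['force'],1))
E
python3 -c "from h import *;go(-.165,.1)"
```

```text
t 0.8 pos [ 0.2718 -0.5628  0.2923] goal [0.6688 0.2119 0.1968] shift [ 3.472 -2.625  0.477] turn [-0.014  -0.0313 -0.268 ] in gutter [ 694.2 -168.9  105.7] F [ 0.2 -0.1 -0.7]
```

```bash
python3 -m pendant '[[1,-0.76,0,0,0,0,0.54],[1,-0.76,0,0,0,0,0.54],[1,-0.76,0,0,0,0,0.54],[1,-0.76,0,0,0,0,0.54],[1,-0.76,0,0,0,0,0.54],[1,-0.76,0,0,0,0,0.54]]'
python3 -m pendant '[[1,-0.76,0,0,0,0,0.54],[1,-0.76,0,0,0,0,0.54],[1,-0.76,0,0,0,0,0.54],[1,-0.76,0,0,0,0,0.54],[1,-0.76,0,0,0,0,0.54],[1,-0.76,0,0,0,0,0.54]]'
python3 -c "from h import *;go(-.165,.1)"
```

```text
time_s: 1.4
position: [0.387, -0.333, 0.2922]
tcp_rot: [[0.898, 0.44, -0.001], [0.44, -0.898, 0.004], [0.001, -0.004, -1.0]]
force: [-0.5, -0.3, 0.4]
opening: 0.54
grasp_force: 0.0
time_s: 2.0
position: [0.5017, -0.1109, 0.2925]
tcp_rot: [[0.898, 0.441, 0.002], [0.441, -0.898, 0.001], [0.002, -0.0, -1.0]]
force: [-0.4, -0.3, -0.2]
opening: 0.237
grasp_force: 0.0
t 2.0 pos [ 0.5017 -0.1109  0.2925] goal [0.6688 0.2119 0.1968] shift [ 1.46  -1.08   0.482] turn [-0.0137 -0.032  -0.2659] in gutter [199.3 -72.  157.9] F [-0.4 -0.3 -0.2]
```

```bash
python3 -m pendant '[[1,-0.75,0,-0.014,-0.032,-0.266,0.54],[1,-0.75,0,-0.014,-0.032,-0.266,0.54],[1,-0.75,0,-0.014,-0.032,-0.266,0.54],[1,-0.75,0,-0.014,-0.032,-0.266,0.54],[1,-0.75,0,-0.014,-0.032,-0.266,0.54],[1,-0.75,0,-0.014,-0.032,-0.266,0.54],[1,-0.75,0,-0.014,-0.032,-0.266,0.54]]'
python3 - <<'E'
from h import *
from rig import *
go(-.165,.1)
s=readout.read_state();im,d=capture('wrist');k=calibration('wrist')
W=np.eye(4);W[:3,:3]=s['tcp_rot'];W[:3,3]=s['position'];T=W@k['mount'];np.savez('wrist.npz',im=im,d=d);np.save('T.npy',T)
print(np.round(k['mtx'],1).tolist(),np.round(k['mount'],3).tolist());cv2.imwrite('pics/w0.png',im[:,:,::-1])
print(look_for('tube','wrist')[:1],look_for('gutter','wrist')[:1])
P,h=pts('wrist',(0,0,560,420),T);H,S,V=h.T;z=P[:,2]
for n,m in [('tube',((H<15)|(H>170))&(S>120)),('blue',(H>100)&(H<130)&(S>120)),('gut',np.ones(len(z),bool))]:
    m=m&(z>.02)&(z<.12);Q=P[m]
    if len(Q)>50:print(n,m.sum(),np.round(np.percentile(Q,2,0),3),np.round(np.percentile(Q,98,0),3),cv2.minAreaRect((Q[:,:2]*1000).astype(np.float32)))
E
```

```text
time_s: 2.7
position: [0.6154, 0.1073, 0.2918]
tcp_rot: [[0.277, 0.96, -0.03], [0.955, -0.279, -0.103], [-0.107, -0.001, -0.994]]
force: [-1.0, -0.2, 0.6]
opening: 0.23
grasp_force: 0.0
t 2.7 pos [0.6154 0.1073 0.2918] goal [0.6688 0.2119 0.1968] shift [0.624 0.111 0.41 ] turn [-0.0003  0.0008 -0.0013] in gutter [-40.5 -22.6 182.4] F [-1.  -0.2  0.6]
[[321.8, 0.0, 276.6], [0.0, 321.8, 211.0], [0.0, 0.0, 1.0]] [[-0.0, -0.967, -0.256, 0.07], [1.0, -0.0, 0.0, 0.0], [-0.0, -0.256, 0.967, -0.092], [0.0, 0.0, 0.0, 1.0]]
[{'extent': [267.2, 97.1, 334.2, 148.5], 'conf': 0.59}] [{'extent': [260.9, 101.1, 334.0, 330.3], 'conf': 0.96}]
tube 2826 [0.624 0.129 0.066] [0.68  0.172 0.082] ((651.0555419921875, 148.91258239746094), (41.33155059814453, 58.78076171875), 73.79441833496094)
blue 786 [ 0.557 -0.087  0.049] [ 0.593 -0.048  0.054] ((576.3847045898438, -66.80712890625), (38.78841781616211, 36.02501678466797), 73.59534454345703)
gut 12339 [ 0.428 -0.076  0.035] [0.676 0.319 0.081] ((580.1331176757812, 147.11143493652344), (210.097412109375, 449.6324462890625), 20.54802894592285)
```

View pics/w0.png

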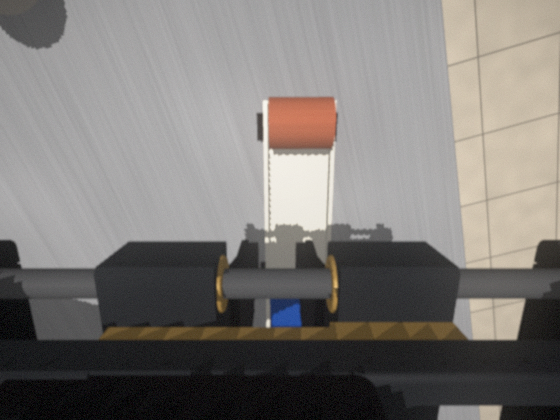

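The wrist view shows the tube at (267–335, 97–150), square across the gutter, and it agrees with my fit to within 4 mm. Next I move behind it, then down.

```bash
python3 -m pendant '[[0.675,0.11,0,0,0,0,0.54],[0.675,0.11,0,0,0,0,0.54],[0.675,0.11,0,0,0,0,0.54],[0.675,0.11,0.2,0,0,0,0.54],[0.675,0.11,0.43,0,0,0,0.54],[0.675,0.11,0.43,0,0,0,0.54]]'
python3 -c "from h import *;go(-.175,.015)"
```

```text
time_s: 3.45
position: [0.6665, 0.2178, 0.1852]
tcp_rot: [[0.281, 0.959, -0.046], [0.953, -0.284, -0.105], [-0.114, -0.015, -0.993]]
force: [-1.2, -1.3, 0.1]
opening: 0.229
grasp_force: 0.0
t 3.45 pos [0.6665 0.2178 0.1852] goal [0.6691 0.2129 0.1112] shift [0.022 0.025 0.369] turn [-0.005   0.003  -0.0026] in gutter [-171.2   -3.8   89. ] F [-1.2 -1.3  0.1]
```

```bash
python3 -m pendant '[[0.02,0.01,0.18,0,0,0,0.54],[0.02,0.01,0.36,0,0,0,0.54],[0.02,0.01,0.36,0,0,0,0.54],[0.02,0.01,0.36,0,0,0,0.54]]'
python3 - <<'E'
from h import *
from rig import *
go(-.150,.015)
im,d=capture('scene');cv2.imwrite('pics/s1.png',cv2.resize(im[120:270,220:420,::-1],(800,600),interpolation=cv2.INTER_CUBIC))
E
```

```text
time_s: 3.85
position: [0.6726, 0.2158, 0.122]
tcp_rot: [[0.281, 0.959, -0.03], [0.954, -0.283, -0.102], [-0.106, 0.0, -0.994]]
force: [0.3, 0.8, 1.1]
opening: 0.228
grasp_force: 0.0
t 3.85 pos [0.6726 0.2158 0.122 ] goal [0.6622 0.189  0.1139] shift [-0.138 -0.012  0.056] turn [-0.0002  0.0004 -0.0026] in gutter [-177.6    2.6   26.1] F [0.3 0.8 1.1]
```

View pics/s1.png

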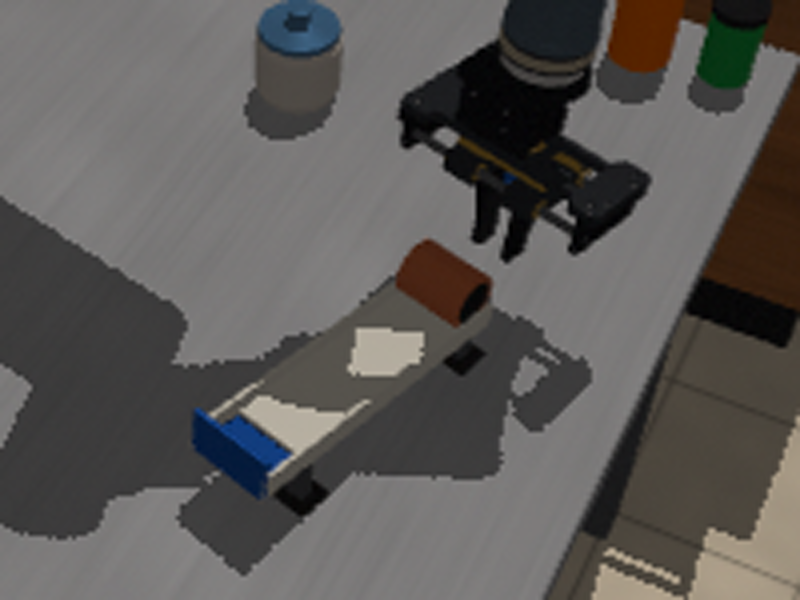

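Both fingers (≈490,245 in the crop) stand just behind the tube and clear of the lip. Now I lower the last 11 mm and start pushing.

```bash
python3 -m pendant '[[0,-0.012,0.055,0,0,0,0.54],[0,-0.012,0.055,0,0,0,0.54],[-0.06,-0.012,0.055,0,0,0,0.54],[-0.11,-0.012,0.055,0,0,0,0.54],[-0.15,-0.012,0.055,0,0,0,0.54],[-0.18,-0.012,0.055,0,0,0,0.54],[-0.21,-0.012,0.055,0,0,0,0.54],[-0.24,-0.012,0.055,0,0,0,0.54]]'
python3 -c "from h import *;go(.06,.015)"
```

```text
time_s: 4.7
position: [0.6558, 0.1701, 0.1148]
tcp_rot: [[0.279, 0.96, -0.03], [0.954, -0.281, -0.102], [-0.106, -0.0, -0.994]]
force: [0.1, 0.8, 0.1]
opening: 0.23
grasp_force: 0.5
t 4.7 pos [0.6558 0.1701 0.1148] goal [ 0.6048 -0.0118  0.1358] shift [-0.95   0.011 -0.004] turn [-0.0002  0.0004 -0.002 ] in gutter [-130.1   -1.    13.9] F [0.1 0.8 0.1]
```

```bash
python3 -m pendant '[[-0.05,0.005,-0.002,0,0,0,0.54],[-0.1,0.005,-0.004,0,0,0,0.54],[-0.15,0.005,-0.004,0,0,0,0.54],[-0.2,0.005,-0.004,0,0,0,0.54],[-0.25,0.005,-0.004,0,0,0,0.54],[-0.3,0.005,-0.004,0,0,0,0.54],[-0.34,0.005,-0.004,0,0,0,0.54],[-0.37,0.005,-0.004,0,0,0,0.54]]'
python3 - <<'E'
from h import *
from rig import *
go(.06,.015)
im,d=capture('scene');cv2.imwrite('pics/s2.png',cv2.resize(im[120:270,220:420,::-1],(800,600),interpolation=cv2.INTER_CUBIC))
E
```

```text
time_s: 5.5
position: [0.6357, 0.0987, 0.1232]
tcp_rot: [[0.28, 0.96, -0.031], [0.954, -0.281, -0.102], [-0.106, -0.001, -0.994]]
force: [0.7, 0.3, 0.1]
opening: 0.232
grasp_force: 0.6
t 5.5 pos [0.6357 0.0987 0.1232] goal [ 0.6048 -0.0118  0.1358] shift [-0.577  0.007 -0.001] turn [-0.0005  0.0006 -0.0021] in gutter [-55.5  -0.7  14.5] F [0.7 0.3 0.1]
```

View pics/s2.png

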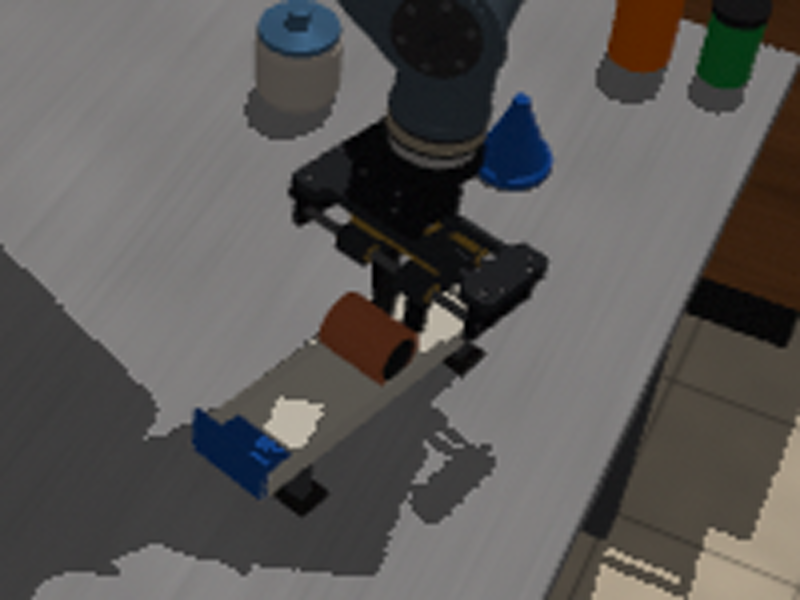

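The tube (368,337) is rolling square ahead of the fingers. I keep pushing, more slowly near the step.

```bash
python3 -m pendant '[[-0.05,0.005,0,0,0,0,0.54],[-0.1,0.005,0,0,0,0,0.54],[-0.15,0.005,0,0,0,0,0.54],[-0.2,0.005,0,0,0,0,0.54],[-0.25,0.005,0,0,0,0,0.54],[-0.3,0.005,0,0,0,0,0.54],[-0.34,0.005,0,0,0,0,0.54],[-0.37,0.005,0,0,0,0,0.54]]'
python3 -m pendant '[[-0.03,0,0,0,0,0,0.54],[-0.06,0,0,0,0,0,0.54],[-0.09,0,0,0,0,0,0.54],[-0.12,0,0,0,0,0,0.54],[-0.14,0,0,0,0,0,0.54],[-0.16,0,0,0,0,0,0.54],[-0.18,0,0,0,0,0,0.54],[-0.2,0,0,0,0,0,0.54]]'
python3 - <<'E'
from h import *
from rig import *
go(.06,.015)
im,d=capture('scene');cv2.imwrite('pics/s3.png',cv2.resize(im[120:270,220:420,::-1],(800,600),interpolation=cv2.INTER_CUBIC))
E
```

```text
time_s: 6.35
position: [0.616, 0.0279, 0.1311]
tcp_rot: [[0.28, 0.96, -0.031], [0.954, -0.281, -0.102], [-0.106, -0.001, -0.994]]
force: [0.4, 1.2, 0.6]
opening: 0.232
grasp_force: 0.6
time_s: 7.15
position: [0.6049, -0.0097, 0.1353]
tcp_rot: [[0.279, 0.96, -0.031], [0.954, -0.28, -0.102], [-0.107, -0.001, -0.994]]
force: [-0.6, 0.3, -0.3]
opening: 0.23
grasp_force: 0.0
t 7.15 pos [ 0.6049 -0.0097  0.1353] goal [ 0.6048 -0.0118  0.1358] shift [-0.01   0.002 -0.002] turn [-0.0005  0.0007 -0.0018] in gutter [57.9 -0.5 14.7] F [-0.6  0.3 -0.3]
```

View pics/s3.png

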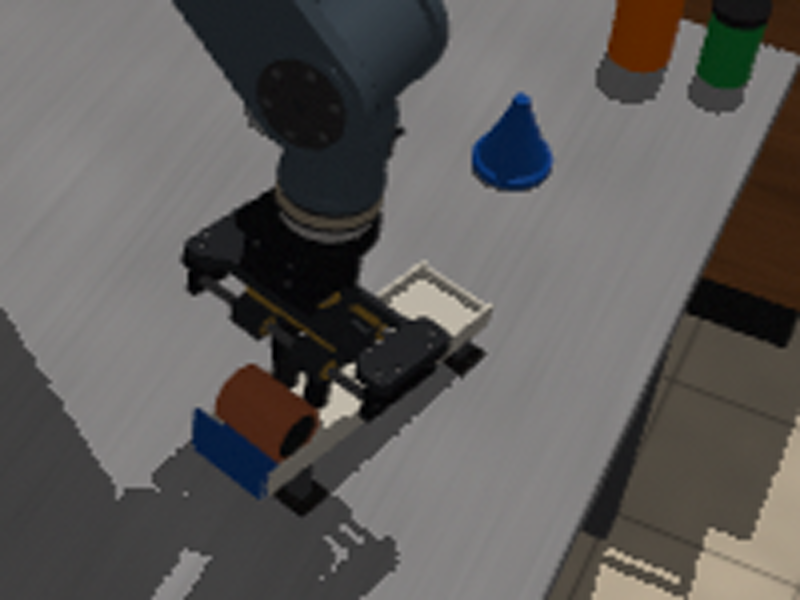

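The tube (267,412) is close to the stop, and the pad force has dropped to 0. I'll check by depth whether it has seated.

```bash
cat > chk.py <<'E'
from h import *
from rig import *
im,d=capture('scene');np.savez('scene.npz',im=im,d=d)
P,h=pts('scene',(255,170,352,250));H,S,V=h.T
M,o=gutter();Q=(P[((H<15)|(H>170))&(S>120)&(P[:,2]>.04)]-o)@M
Q=Q[abs(Q[:,1])<.022]
A=np.c_[2*Q[:,0],2*Q[:,2],np.ones(len(Q))];c=np.linalg.lstsq(A,(Q[:,[0,2]]**2).sum(1),rcond=None)[0]
print(len(Q),'centre x,z',np.round(c[:2]*1000,1),'r',round(1000*np.sqrt(c[2]+c[0]**2+c[1]**2),1),'max z',np.round(np.percentile(Q,[2,98],0)*1000,1))
E
python3 chk.py
```

```text
222 centre x,z [97.  24.3] r 22.9 max z [[ 82.2 -20.3  18. ]
 [121.4  21.2  49.6]]
```

Still ambiguous, so I push another 7 mm in small steps.

```bash
python3 -m pendant '[[-0.01,0,0,0,0,0,0.54],[-0.02,0,0,0,0,0,0.54],[-0.03,0,0,0,0,0,0.54],[-0.035,0,0,0,0,0,0.54],[-0.035,0,0,0,0,0,0.54],[-0.035,0,0,0,0,0,0.54]]'
python3 chk.py; python3 -c "from h import *;go(.03,.1)"
```

```text
time_s: 7.85
position: [0.6032, -0.0161, 0.136]
tcp_rot: [[0.279, 0.96, -0.03], [0.954, -0.281, -0.102], [-0.106, -0.001, -0.994]]
force: [-0.1, -0.2, 0.3]
opening: 0.226
grasp_force: 0.0
193 centre x,z [113.1  67. ] r 31.9 max z [[ 88.7 -21.3  24.2]
 [126.9  20.6  45.6]]
t 7.9 pos [ 0.6032 -0.016   0.136 ] goal [0.6155 0.0254 0.2172] shift [ 0.172  0.001 -0.426] turn [-0.0004  0.0006 -0.0019] in gutter [64.5 -0.4 14.8] F [ 0.2 -0.3 -0.1]
```

The tube's top dropped 4 mm and it moved forward 6 mm, so it is seated. Now I withdraw downhill, then up.

```bash
python3 -m pendant '[[0.06,0,0,0,0,0,0.54],[0.15,0,0,0,0,0,0.54],[0.2,0,0,0,0,0,0.54],[0.2,0,-0.2,0,0,0,0.54],[0.2,0,-0.4,0,0,0,0.54],[0.2,0,-0.6,0,0,0,0.54],[0.2,0,-0.75,0,0,0,0.54],[0.2,0,-0.75,0,0,0,0.54]]'
python3 -m pendant '[[0.25,0,0,0,0,0,0.54],[0.5,0,0,0,0,0,0.54],[0.6,0,0,0,0,0,0.54],[0.6,0,0,0,0,0,0.54],[0.6,0,0,0,0,0,0.54],[0.6,0,0,0,0,0,0.54]]'
python3 chk.py; python3 - <<'E'
import numpy as np,cv2
im=np.load('scene.npz')['im'];cv2.imwrite('pics/s4.png',cv2.resize(im[110:260,220:420,::-1],(800,600),interpolation=cv2.INTER_CUBIC))
E
```

```text
time_s: 8.7
position: [0.6217, 0.039, 0.2863]
tcp_rot: [[0.278, 0.96, -0.019], [0.955, -0.279, -0.103], [-0.104, 0.01, -0.995]]
force: [-0.4, 0.3, 0.2]
opening: 0.235
grasp_force: 0.0
time_s: 9.3
position: [0.652, 0.1508, 0.2677]
tcp_rot: [[0.28, 0.96, -0.032], [0.954, -0.281, -0.103], [-0.108, -0.002, -0.994]]
force: [0.8, -0.2, -0.4]
opening: 0.234
grasp_force: 0.0
185 centre x,z [106.   25.6] r 18.3 max z [[ 90.7 -20.3  26.4]
 [127.   21.   45.5]]
```

View pics/s4.png

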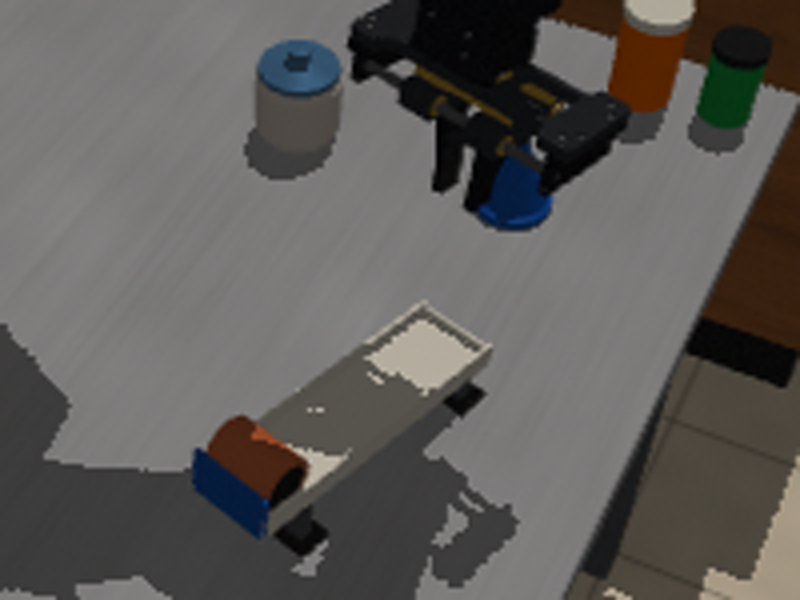

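The tube sits against the blue stop at (258,460) and stayed there after release. The gripper is clear, well above the gutter, with the jar and cone still in place.

```bash
python3 -c "from rig import bot;print(bot.hand_in())"
```

```text
the job is handed in; nothing more can be done
None
```

The tube was pushed up the gutter into the blue seat and stayed there after release; the arm touched no bystanders and finished clear, and I handed the job in at about 9 s (no verdict was returned).

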